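# Tap the wedge tight in a gluing press

## Task

Two pine strips lie in the wooden gluing press on the craft table. Pick up the wooden mallet and, with its head, tap the wedge along its channel in two or more separate taps, drawing the mallet back clear of it in between, until it stops advancing and the strips are squeezed tightly together; do not touch the wedge with the gripper. Then put the mallet back flat on the cork mat, leaving the tub, pencil box and mug where they are.

Things in the scene. Friction and masses are not known exactly. Their poses are not given: they have to be found in the camera images.
- press: Wooden gluing press fixed flat to the table. Plywood base 12 mm thick, x -115..108, y -130..105 mm; origin at table height. Local +y: the way the wedge is driven; +x points away from the robot at yaw 0. On it from -x to +x: front fence (guide face x = -85 mm, top 52 mm high), wedge channel, pressing bar, near strip, far strip, rear fence (face x = 76 mm).
- bar (a joint): Travel (m) of the pressing bar (212 mm long, top 48 mm above the table) along the press's +x, towards the strips; starts at 0 to 0.0015. At about 0.006 all gaps between bar, strips and rear fence are closed. About 1 N of friction, no spring. Its side facing the wedge has the wedge's taper: 5 mm of wedge travel move it 1 mm.
- wedge: Loose dark wooden wedge, 150 mm long, 42 mm high, 42 mm thick at the butt, 12 mm at the thin end, 0.14 kg, lying in the channel on the base (underside 12 mm above the table). Origin: bottom edge of the butt at the front fence; +y runs to the thin end. The butt sticks out past the base's -y edge, 42 to 48 mm at the start, about 10 mm when tight.
- wedge_butt (a point): Centre of the wedge's butt (end face to tap, 42 x 42 mm, facing the press's -y), 33 mm above the table, at x = -64 mm in the press frame. It starts at y = -172 to -178 mm there and is tight at about -140. It stays where a tap leaves it. It slides under less than 8 N; once it is tight, a firm tap of 10 to 20 N no longer moves it.
- strip_near: Pine strip 50 x 190 x 22 mm lying on the base board, long side along the press's y, next to the bar. Origin: centre of its underside. Loose; starts with a gap of about 1 to 4 mm to the far strip.
- strip_far: Pine strip of the same size next to the rear fence. Origin: centre of its underside. Loose.
- mat: Cork mat 270 (x) x 170 (y) x 4 mm fixed to the table, left or right of the press, where the mallet lies at the start and must lie at the end. Origin: centre of its underside.
- mallet: Wooden mallet, 0.3 kg, lying flat and level on the mat with its handle roughly towards -x. Block head 56 (x) x 100 (y) x 50 (z) mm centred over the origin; the two striking faces look to +y and -y. Handle 24 mm wide (y), 20 mm high (z), runs along -x from x = -28 to -173 mm at z = 25 mm. Origin: underside of the head, at its centre.
- mallet_head (a point): Centre of the mallet's head, 25 mm above its underside; each striking face is 50 mm from it.
- mallet_grip (a point): Grip point on the handle, 68 mm behind the head's centre (40 mm behind the head's back), at handle mid-height. The mallet balances about 20 mm from the head's centre.
- tub: White paste tub, 84 mm across, 100 mm tall, on the other side of the press from the mat. Origin: centre of its underside. Leave alone.
- pencil_box: Cardboard box of coloured pencils, 120 x 200 x 50 mm. Origin: centre of its underside. Leave alone.
- mug: White mug, 76 mm across, 85 mm tall. Origin: centre of its underside. Leave alone.
Mind the look-alikes: they are no part of the job. What is shaped like the mallet but green is not meant. What is shaped like the strip_far but turquoise is not meant.

How it is judged:
On the way, in this order (a step that is already met when the one before it is completed fails the run):
1. the mallet touches the wedge while it is still loose (contact force between mallet and wedge above 0.5 N and y of wedge_butt in the frame of press below -0.15 m).
2. between two taps: the wedge is part way in and the mallet is drawn back 10 mm or more from its butt (y of wedge_butt in the frame of press between -0.17 and -0.1445 m and distance between wedge_butt and mallet_head above 0.06 m), for 0.05 s.
3. the wedge is tight: in to within 4 mm of home and the strips pressed together with over 10 N (y of wedge_butt in the frame of press above -0.144 m and contact force between strip_near and strip_far above 10 N), for 0.2 s.
At the end, for the whole second after the job is handed in: The wedge is at rest, its butt within 4 mm of the tight position (y above -144 mm in the press frame) and the two strips, flat on the base board, are pressed together with more than 10 N. The mallet lies flat and at rest on the cork mat, centre of the head and grip point both over the mat (all of step 3 and linear speed of wedge below 0.01 m/s and z of each of strip_near, strip_far in the frame of press below 0.015 m and x of mallet_head in the frame of mat between -0.135 and 0.135 m and y of mallet_head in the frame of mat between -0.085 and 0.085 m and x of mallet_grip in the frame of mat between -0.135 and 0.135 m and y of mallet_grip in the frame of mat between -0.085 and 0.085 m and height (world z) of mallet_head below 0.036 m and angle between mallet's own z axis and vertical below 0.2 rad and linear speed of mallet below 0.02 m/s); the robot touches nothing.
It fails at once if the gripper or arm touches the wedge (contact force between any of the fingers, the arm and wedge above 0.5 N).
It fails at once if the tub, pencil box or mug is moved more than 30 mm (distance of any of tub, pencil_box, mug from where it was at the start of the episode above 0.03 m).
It also fails if it takes over 51 s, if anything falls off the work surface, if the arm or the gripper's body presses on something with over 40 N, if the wrist force passes 120 N, or if a joint passes its speed limit or range.

## Robot

A 7-joint arm with a two-finger parallel gripper is mounted at the origin on the work surface. World frame = base frame: x ahead of the robot, y to its left, z up, the work surface at z = 0. Lengths are in m, angles in rad, forces in N, time in s.
With the tool pointing down it reaches from about 0.35 to 0.9 m from the base axis. Payload 7.2 kg.
Tool frame: the origin (TCP) lies midway between the tips of the shut fingers; the grasp point (between the pads) lies 19 mm behind it; z points along the fingers, y is the direction in which the jaws open and shut (so a half turn about z gives the same grasp; the last joint's range is limited). The gripper opens to 85 mm and grips with 20 to 120 N. Pads are 22 mm wide; open, the fingers measure 114 mm over their backs; the gripper's body (76 mm by 85 mm) begins 54 mm behind the grasp point. The pads swing forward as they close: fully open they stand 13 mm farther back than shut.
Start: joints at [-1.348, 0.411, -0.013, 1.596, 0.006, 1.134, -0.082], TCP at [0.179, 0.599, 0.231] pointing down, gripper open.
Joint ranges: [-2.95, 2.95], [-0.29, 1.99], [-1.47, 1.44], [0.14, 2.54], [-1.03, 4.17], [0.13, 1.85], [-2.86, 2.86]. Speed limits (rad/s): [2.39, 2.39, 3.01, 3.01, 3.14, 3.14, 3.14].

## Interface

Orientations are given as a unit quaternion [x, y, z, w].
In Python, from rig import readout, read_camera, camera_model, finish_job gives the robot as it stands.
- The arm moves only by the shell command python3 -m handwheel 'ROWS' [FORCE]. ROWS is JSON, a list of rows, each an object with "linear": the shift along the tool's x, y, z in units of 40 mm (1.0 is 40 mm), a list of three; "dr": the turn, a rotation vector about the tool's x, y, z in rad, a list of three; "hand": the gripper command: -1 is shut, 1 is fully open, values between are in proportion. A call has 1 to 20 rows; each row shifts and turns the commanded pose from where the row before left it, along the tool's axes as they then stand; what a row does not reach is not made up. A row lasts 1/12 s, in which the tool goes at most 41.7 mm and 7.16 degrees, less where a joint would pass 70% of its speed; a pose out of reach is approached as far as the arm can. A call is refused whole if a number of a shift passes 1 or a number of a turn 0.125, either way. A call with a gripper value outside its range is refused whole. The fingers move at their own pace and stop on an object; FORCE is the grip in N (left out, the last holds). Time passes only in rows, so rows that do not move let the fingers close. It gives the time, the measured TCP pose, the force and the opening at its end, in the units of the state.
- readout.state(): the state, without advancing time (a new reading comes with each control period).
- read_camera(name): name is "scene" or "top"; returns the picture (400x640x3 uint8, red, green, blue); there is no depth.
- camera_model(name): a dict with "fx", "fy", "cx", "cy" (pixels), "extrinsics" (4x4, takes a point from camera to world coordinates). Camera axes: x right, y up, looking along -z (the intrinsics and any distortion apply to the point x, -y, -z); pixel columns grow to the right and rows downward; lengths in m; the calibration is good to about 2 mm. A picture is of the moment at which its call begins. camera_model takes no time and is no camera call.
- finish_job(): hands the job in, once; it reports no verdict.
The state is a dict: "time_s": time; "joints": joint angles; "qvel": joint speeds; "effort": joint torques, N m; "tcp_pos": TCP position; "tcp_rot": TCP orientation; "wrist_force": force on the tool from outside, world axes, zero at the start; "torque": the same for the moment, N m; "opening": opening from 0.0 (shut) to 1.0 (fully open).
Only numpy, scipy, OpenCV 4.12 (cv2) and the standard library are available. Lean on these libraries where they do the work, as an engineer would, in place of code of your own. Each camera call takes 0.05 s, during which the arm holds its last target.

## Working session

There is one attempt and no reset: what is moved stays moved. The work goes in short steps, Python scripts to look and compute and a shell command to move; the robot and the scene stay as the last step left them, time stands still between calls to the robot, and variables do not carry over. Pictures are saved under pics/ and viewed, and the job is handed in when it is done.

```bash
mkdir -p pics; ls; python3 - <<'E'
from rig import readout, read_camera, camera_model
import cv2
s=readout.state()
for k in ("time_s","joints","tcp_pos","tcp_rot","wrist_force","opening"): print(k,s[k])
for n in ("scene","top"):
    cv2.imwrite(f"pics/{n}0.png",read_camera(n)[:,:,::-1]); m=camera_model(n); print(n,m)
E
```

```text
pics
time_s 0.0
joints [-1.34818229  0.41186714 -0.01273735  1.59705595  0.00561498  1.13432407
 -0.08218   ]
tcp_pos [0.17909271 0.59825935 0.2304685 ]
tcp_rot [ 1.44858384e-01  9.89452067e-01 -8.07264696e-04 -5.81940138e-05]
wrist_force [-0.00128753 -0.86849787 -0.34968081]
opening 0.9969705123464464
scene {'fx': 378.8863217901677, 'fy': 378.8863217901677, 'cx': 315.2356332665446, 'cy': 201.34396491694594, 'extrinsics': array([[-0.04676601, -0.77267652,  0.63307499,  1.11046177],
       [ 0.99877775, -0.0463202 ,  0.01724649,  0.03665406],
       [ 0.0159982 ,  0.63310776,  0.77389833,  0.83178813],
       [ 0.        ,  0.        ,  0.        ,  1.        ]])}
top {'fx': 512.2768925407495, 'fy': 512.2768925407495, 'cx': 315.6558090594106, 'cy': 202.8004914261569, 'extrinsics': array([[ 0.01583511,  0.98997788, -0.14033191,  0.27657186],
       [-0.99980787,  0.01729903,  0.00921801,  0.01726335],
       [ 0.01155323,  0.14015898,  0.99006161,  1.40215631],
       [ 0.        ,  0.        ,  0.        ,  1.        ]])}
```

View pics/top0.png

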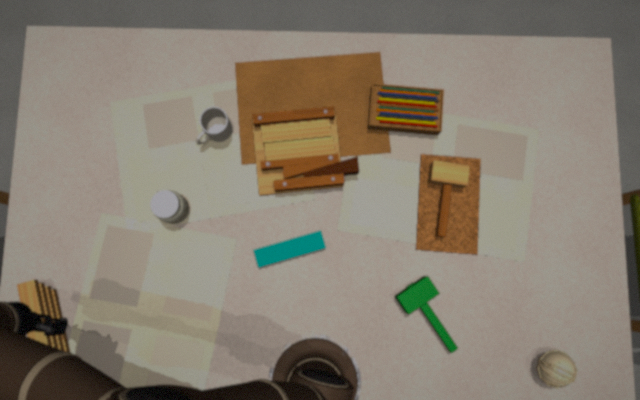

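View pics/scene0.png

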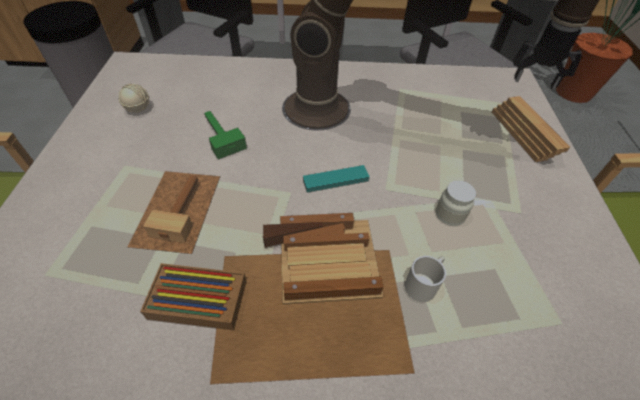

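The real mallet candidates are the wood-coloured one on the cork mat (top 450,173) and the green look-alike (418,295). The one on the mat fits. For the strips, the turquoise piece (290,249) is a decoy. I'll enlarge crops to confirm this and get the corners.

```bash
python3 - <<'E'
import cv2
a=cv2.imread('pics/top0.png')
cv2.imwrite('pics/c_mal.png',cv2.resize(a[70:265,350:500],None,fx=3,fy=3,interpolation=cv2.INTER_CUBIC)[:,:])
cv2.imwrite('pics/c_press.png',cv2.resize(a[95:205,240:380],None,fx=5,fy=5,interpolation=cv2.INTER_CUBIC))
E
```

```text
(no output)
```

View pics/c_mal.png

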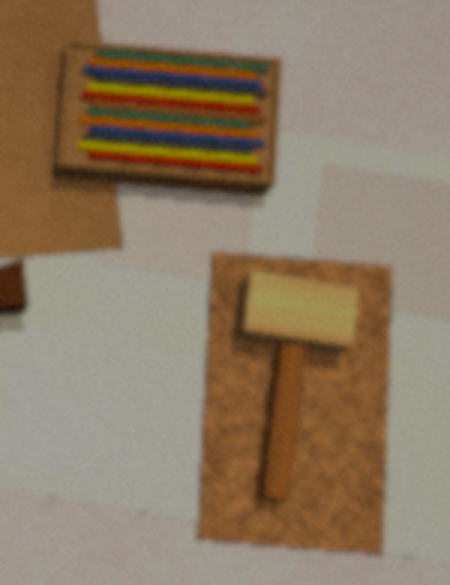

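View pics/c_press.png

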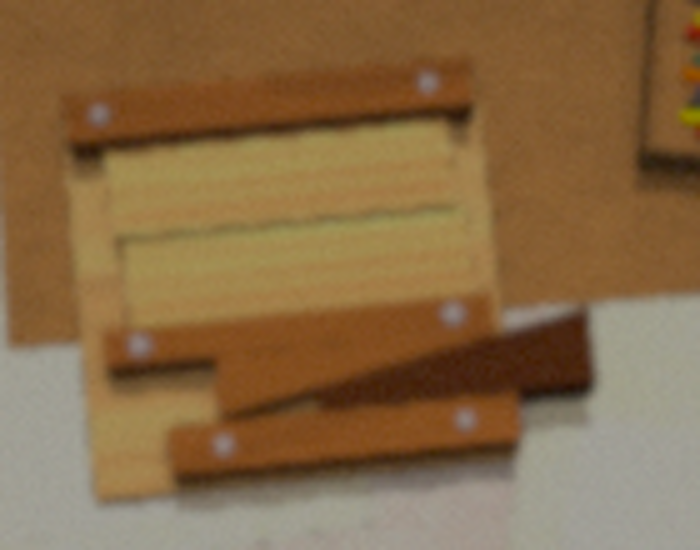

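```bash
cat > h.py <<'E'
import numpy as np, cv2
from rig import readout, read_camera, camera_model
def cast(n,uv,z):
    m=camera_model(n);E=np.array(m['extrinsics']);uv=np.atleast_2d(np.asarray(uv,float))
    d=np.c_[(uv[:,0]-m['cx'])/m['fx'],-(uv[:,1]-m['cy'])/m['fy'],-np.ones(len(uv))]@E[:3,:3].T
    return E[:3,3]+d*((z-E[2,3])/d[:,2])[:,None]
def proj(n,p):
    m=camera_model(n);E=np.array(m['extrinsics']);c=(np.atleast_2d(p)-E[:3,3])@E[:3,:3]
    return np.c_[m['cx']+m['fx']*c[:,0]/-c[:,2], m['cy']-m['fy']*c[:,1]/-c[:,2]]
def crop(off,s,pts): return (np.array(pts)+.5)/s-.5+np.array(off)
E
python3 - <<'E'
from h import *
np.set_printoptions(precision=4,suppress=True)
M=lambda p:crop((350,70),3,p); P=lambda p:crop((240,95),5,p)
print('head',cast('top',M([(249,273),(358,287),(352,347),(245,333)]),.054))
print('handle',cast('top',M([(290,347),(275,498)]),.039))
print('mat',cast('top',M([(212,253),(392,266),(382,552),(199,538)]),.004))
print('pbox',cast('top',M([(62,44),(281,58),(272,185),(55,172)]),.05))
print('wedge butt top',cast('top',P([(585,312),(591,388)]),.054))
print('ffence top 4',cast('top',P([(168,430),(520,395),(521,443),(175,477)]),.052))
print('rfence top',cast('top',P([(65,97),(470,60),(472,106),(74,147)]),.052))
print('strip',cast('top',P([(105,152),(450,120)]),.034))
print('bar near wedge/rear edges',cast('top',P([(105,335),(490,297),(495,332),(110,375)]),.048))
a=cv2.imread('pics/top0.png');hsv=cv2.cvtColor(a,cv2.COLOR_BGR2HSV)
for n,p in dict(head=(450,173),handle=(443,215),wedge=(345,168),fence=(310,182),bg=(365,190)).items(): print(n,hsv[p[1],p[0]])
E
```

```text
head [[ 0.5879 -0.309   0.054 ]
 [ 0.5769 -0.407   0.054 ]
 [ 0.522  -0.4002  0.054 ]
 [ 0.533  -0.3045  0.054 ]]
handle [[ 0.5238 -0.3486  0.039 ]
 [ 0.387  -0.3325  0.039 ]]
mat [[ 0.6179 -0.2868  0.004 ]
 [ 0.6086 -0.4551  0.004 ]
 [ 0.3423 -0.4381  0.004 ]
 [ 0.3523 -0.2715  0.004 ]]
pbox [[ 0.801  -0.141   0.05  ]
 [ 0.7917 -0.3428  0.05  ]
 [ 0.671  -0.3323  0.05  ]
 [ 0.6794 -0.1347  0.05  ]]
wedge butt top [[ 0.5942 -0.1036  0.054 ]
 [ 0.5526 -0.1071  0.054 ]]
ffence top 4 [[ 0.5259  0.1192  0.052 ]
 [ 0.5484 -0.0691  0.052 ]
 [ 0.5223 -0.0698  0.052 ]
 [ 0.5005  0.1148  0.052 ]]
rfence top [[ 0.7093  0.1804  0.052 ]
 [ 0.7346 -0.0402  0.052 ]
 [ 0.7086 -0.0416  0.052 ]
 [ 0.6813  0.1746  0.052 ]]
strip [[ 0.6842  0.1595  0.034 ]
 [ 0.7061 -0.0303  0.034 ]]
bar near wedge/rear edges [[ 0.5781  0.1549  0.048 ]
 [ 0.603  -0.0526  0.048 ]
 [ 0.5837 -0.0555  0.048 ]
 [ 0.5562  0.1516  0.048 ]]
head [ 22 123 162]
handle [ 14 196 122]
wedge [  8 185  73]
fence [ 14 192 133]
bg [ 27  16 159]
```

```bash
cat >> h.py <<'E'
from scipy.spatial.transform import Rotation as Ro
def to(p,yaw_y=None):
    s=readout.state();R=Ro.from_quat(s['tcp_rot']).as_matrix();d=R.T@(np.array(p)-s['tcp_pos'])/.04
    ang=np.degrees(np.arctan2(R[1,1],R[0,1]))
    print('t %.2f'%s['time_s'],'tcp',np.round(s['tcp_pos'],4),'yawY %.2f'%ang,'tilt',np.round(R[2,:2],3),'F',np.round(s['wrist_force'],1),'T',np.round(s['torque'],2),'open %.3f'%s['opening'],'delta units',np.round(d,2),
      '' if yaw_y is None else 'turn z %.3f'%-np.radians(yaw_y-ang))
E
python3 -m handwheel '[{"linear":[0,0,0],"dr":[0,0,-0.089],"hand":1},{"linear":[0,0,0],"dr":[0,0,-0.089],"hand":1},{"linear":[0,0,0],"dr":[0,0,0],"hand":1}]' 120
python3 -c "
from h import *
to((.45,.2,.23),83.5);to((.505,-.35,.15),83.5)"
```

```text
time_s: 0.35
tcp_pos: [0.1791, 0.5985, 0.2308]
tcp_rot: [0.054, 0.999, -0.0, -0.0]
wrist_force: [0.9, -0.9, 0.8]
opening: 1.003
t 0.35 tcp [0.1791 0.5985 0.2308] yawY 83.77 tilt [ 0.    -0.001] F [ 0.9 -0.9  0.8] T [-0.01  0.01 -0.01] open 1.003 delta units [-7.81 -9.17  0.03] turn z 0.005
t 0.35 tcp [0.1791 0.5985 0.2308] yawY 83.77 tilt [ 0.    -0.001] F [ 0.9 -0.9  0.8] T [-0.01  0.01 -0.01] open 1.003 delta units [-10.67 -22.69   2.04] turn z 0.005
```

```bash
python3 -m handwheel '[{"linear":[-0.56,-0.65,0],"dr":[0,0,0],"hand":1},{"linear":[-0.56,-0.65,0],"dr":[0,0,0],"hand":1},{"linear":[-0.56,-0.65,0],"dr":[0,0,0],"hand":1},{"linear":[-0.56,-0.65,0],"dr":[0,0,0],"hand":1},{"linear":[-0.56,-0.65,0],"dr":[0,0,0],"hand":1},{"linear":[-0.56,-0.65,0],"dr":[0,0,0],"hand":1},{"linear":[-0.56,-0.65,0],"dr":[0,0,0],"hand":1},{"linear":[-0.56,-0.65,0],"dr":[0,0,0],"hand":1},{"linear":[-0.56,-0.65,0],"dr":[0,0,0],"hand":1},{"linear":[-0.56,-0.65,0],"dr":[0,0,0],"hand":1},{"linear":[-0.56,-0.65,0],"dr":[0,0,0],"hand":1},{"linear":[-0.56,-0.65,0],"dr":[0,0,0],"hand":1},{"linear":[-0.56,-0.65,0],"dr":[0,0,0],"hand":1},{"linear":[-0.56,-0.65,0],"dr":[0,0,0],"hand":1}]'
python3 -c "
from h import *
to((.505,-.35,.15),83.5)"
```

```text
time_s: 1.52
tcp_pos: [0.4504, 0.2002, 0.2314]
tcp_rot: [0.058, 0.998, 0.0, -0.0]
wrist_force: [1.0, 1.0, -0.6]
opening: 1.001
t 1.52 tcp [0.4504 0.2002 0.2314] yawY 83.35 tilt [0. 0.] F [ 1.   1.  -0.6] T [ 0.06 -0.01 -0.06] open 1.001 delta units [ -2.95 -13.5    2.03] turn z -0.003
```

```bash
python3 -m handwheel '[{"linear":[-0.18,-0.84,0.12],"dr":[0,0,0],"hand":1},{"linear":[-0.18,-0.84,0.12],"dr":[0,0,0],"hand":1},{"linear":[-0.18,-0.84,0.12],"dr":[0,0,0],"hand":1},{"linear":[-0.18,-0.84,0.12],"dr":[0,0,0],"hand":1},{"linear":[-0.18,-0.84,0.12],"dr":[0,0,0],"hand":1},{"linear":[-0.18,-0.84,0.12],"dr":[0,0,0],"hand":1},{"linear":[-0.18,-0.84,0.12],"dr":[0,0,0],"hand":1},{"linear":[-0.18,-0.84,0.12],"dr":[0,0,0],"hand":1},{"linear":[-0.18,-0.84,0.12],"dr":[0,0,0],"hand":1},{"linear":[-0.18,-0.84,0.12],"dr":[0,0,0],"hand":1},{"linear":[-0.18,-0.84,0.12],"dr":[0,0,0],"hand":1},{"linear":[-0.18,-0.84,0.12],"dr":[0,0,0],"hand":1},{"linear":[-0.18,-0.84,0.12],"dr":[0,0,0],"hand":1},{"linear":[-0.18,-0.84,0.12],"dr":[0,0,0],"hand":1},{"linear":[-0.18,-0.84,0.12],"dr":[0,0,0],"hand":1},{"linear":[-0.18,-0.84,0.12],"dr":[0,0,0],"hand":1},{"linear":[0,0,0],"dr":[0,0,0],"hand":1}]'
python3 -c "
from h import *
to((.505,-.35,.012),83.5)
i=read_camera('top')[:,:,::-1];cv2.imwrite('pics/t1.png',cv2.resize(i[100:300,350:550],None,fx=3,fy=3))
i=read_camera('scene')[:,:,::-1];cv2.imwrite('pics/s1.png',cv2.resize(i[100:300,80:340],None,fx=3,fy=3))
print(proj('scene',[[.505,-.35,.15]]))"
```

```text
time_s: 2.93
tcp_pos: [0.5018, -0.3529, 0.1537]
tcp_rot: [0.061, 0.998, -0.002, -0.001]
wrist_force: [-0.9, -0.6, 0.1]
opening: 1.0
t 2.93 tcp [ 0.5018 -0.3529  0.1537] yawY 82.96 tilt [ 0.001 -0.005] F [-0.9 -0.6  0.1] T [-0.    0.03 -0.  ] open 1.000 delta units [-0.07  0.1   3.54] turn z -0.009
[[162.96615915 179.00953991]]
```

View pics/s1.png

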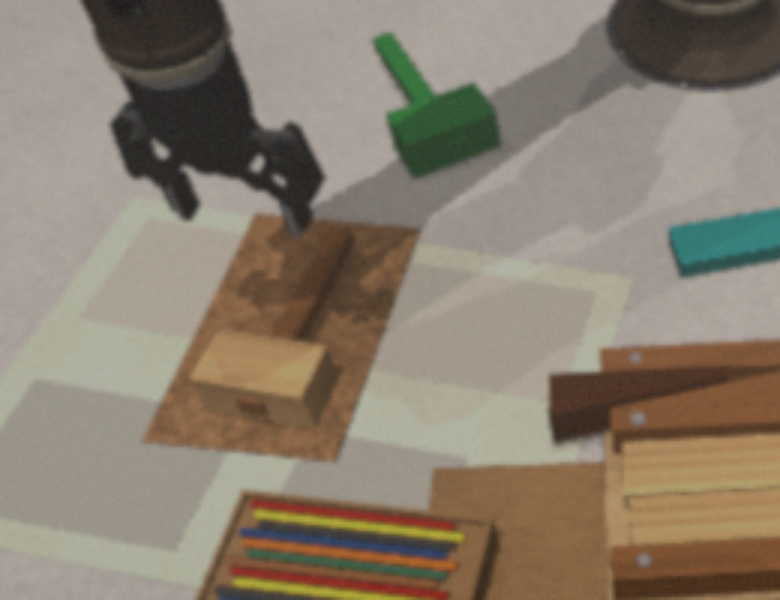

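View pics/t1.png

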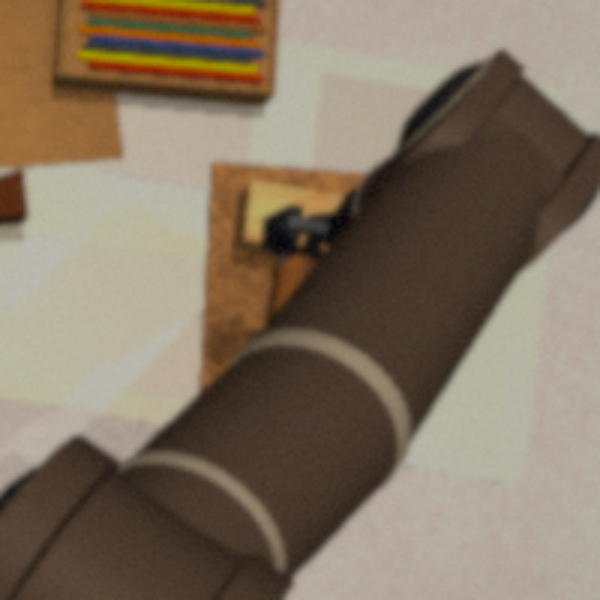

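```bash
python3 -c "
from h import *
h=cast('scene',crop((80,100),3,[(222,333),(330,346),(314,392),(192,380)]),.054);print(h,h.mean(0))
b=cast('scene',crop((80,100),3,[(551,376),(604,368)]),.054);print(b)"
python3 -m handwheel '[{"linear":[-0.07,0.1,0.6],"dr":[0,0,-0.009],"hand":1},{"linear":[0,0,0.6],"dr":[0,0,0],"hand":1},{"linear":[0,0,0.6],"dr":[0,0,0],"hand":1},{"linear":[0,0,0],"dr":[0,0,0],"hand":1}]'
python3 -c "
from h import *
to((.505,-.35,.012),83.5)"
```

```text
[[ 0.53015196 -0.39508788  0.054     ]
 [ 0.5385522  -0.29946249  0.054     ]
 [ 0.58640452 -0.30041615  0.054     ]
 [ 0.58027564 -0.40423701  0.054     ]] [ 0.55884608 -0.34980088  0.054     ]
[[ 0.55886443 -0.10750767  0.054     ]
 [ 0.54801177 -0.06405     0.054     ]]
time_s: 3.37
tcp_pos: [0.5053, -0.338, 0.0783]
tcp_rot: [0.052, 0.999, 0.002, -0.003]
wrist_force: [-0.9, 1.6, 0.2]
opening: 1.004
t 3.37 tcp [ 0.5053 -0.338   0.0783] yawY 84.09 tilt [0.006 0.004] F [-0.9  1.6  0.2] T [0.07 0.01 0.  ] open 1.004 delta units [-0.03 -0.31  1.66] turn z 0.010
```

```bash
python3 -m handwheel '[{"linear":[0,0,0],"dr":[0,0,0],"hand":1},{"linear":[0,0,0],"dr":[0,0,0],"hand":1}]'
python3 -c "
from h import *
to((.505,-.35,.012),83.5)"
```

```text
time_s: 3.53
tcp_pos: [0.5078, -0.3414, 0.0838]
tcp_rot: [0.052, 0.999, -0.0, 0.001]
wrist_force: [0.5, 0.2, 1.2]
opening: 1.001
t 3.53 tcp [ 0.5078 -0.3414  0.0838] yawY 84.06 tilt [-0.001 -0.   ] F [0.5 0.2 1.2] T [-0.01 -0.   -0.05] open 1.001 delta units [ 0.05 -0.22  1.79] turn z 0.010
```

```bash
python3 -m handwheel '[{"linear":[0.05,-0.24,0],"dr":[0,0,0],"hand":1},{"linear":[0,0,0.4],"dr":[0,0,0.01],"hand":1},{"linear":[0,0,0.4],"dr":[0,0,0],"hand":1},{"linear":[0,0,0.4],"dr":[0,0,0],"hand":1},{"linear":[0,0,0.3],"dr":[0,0,0],"hand":1},{"linear":[0,0,0.2],"dr":[0,0,0],"hand":1},{"linear":[0,0,0],"dr":[0,0,0],"hand":1},{"linear":[0,0,0],"dr":[0,0,0],"hand":1}]'
python3 -c "
from h import *
to((.505,-.35,.012),83.5)
i=read_camera('scene')[:,:,::-1];cv2.imwrite('pics/s2.png',cv2.resize(i[100:300,80:340],None,fx=3,fy=3))"
```

```text
time_s: 4.2
tcp_pos: [0.5042, -0.3515, 0.0149]
tcp_rot: [0.057, 0.998, -0.0, 0.0]
wrist_force: [0.2, 0.3, -0.6]
opening: 0.999
t 4.20 tcp [ 0.5042 -0.3515  0.0149] yawY 83.46 tilt [-0. -0.] F [ 0.2  0.3 -0.6] T [0.   0.02 0.  ] open 0.999 delta units [-0.02  0.04  0.07] turn z -0.001
```

View pics/s2.png

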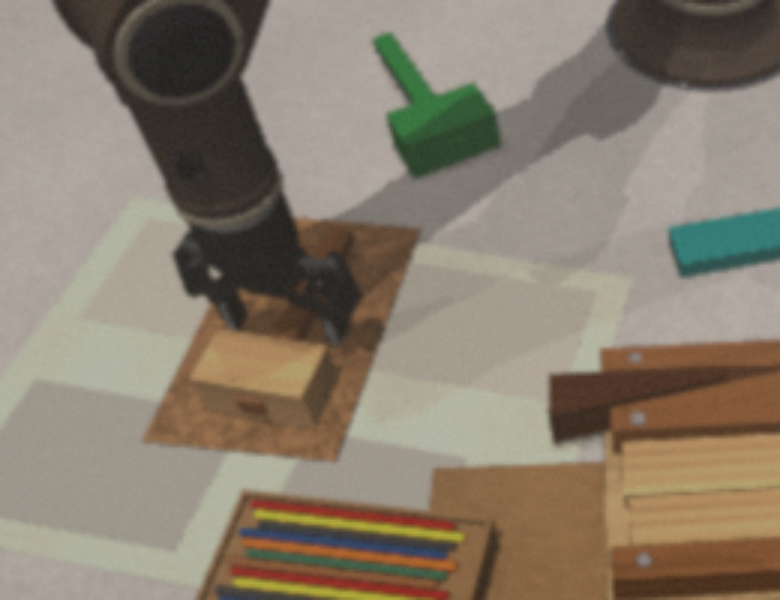

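```bash
python3 -m handwheel '[{"linear":[0,0,0.05],"dr":[0,0,0],"hand":-1},{"linear":[0,0,0],"dr":[0,0,0],"hand":-1},{"linear":[0,0,0],"dr":[0,0,0],"hand":-1},{"linear":[0,0,0],"dr":[0,0,0],"hand":-1},{"linear":[0,0,0],"dr":[0,0,0],"hand":-1},{"linear":[0,0,0],"dr":[0,0,0],"hand":-1},{"linear":[0,0,0],"dr":[0,0,0],"hand":-1},{"linear":[0,0,0],"dr":[0,0,0],"hand":-1},{"linear":[0,0,0],"dr":[0,0,0],"hand":-1},{"linear":[0,0,0],"dr":[0,0,0],"hand":-1}]' 120
python3 -c "
from h import *
to((.505,-.35,.06),83.5)"
```

```text
time_s: 5.08
tcp_pos: [0.5042, -0.351, 0.013]
tcp_rot: [0.057, 0.998, 0.0, 0.0]
wrist_force: [-1.4, 2.1, 6.1]
opening: 0.258
t 5.08 tcp [ 0.5042 -0.351   0.013 ] yawY 83.49 tilt [-0.  0.] F [-1.4  2.1  6.1] T [0.34 0.22 0.05] open 0.258 delta units [-0.02  0.03 -1.17] turn z -0.000
```

```bash
python3 -m handwheel '[{"linear":[0,0,-0.3],"dr":[0,0,0],"hand":-1},{"linear":[0,0,-0.3],"dr":[0,0,0],"hand":-1},{"linear":[0,0,-0.3],"dr":[0,0,0],"hand":-1},{"linear":[0,0,0],"dr":[0,0,-0.077],"hand":-1},{"linear":[0,0,0],"dr":[0,0,-0.077],"hand":-1},{"linear":[0,0,0],"dr":[0,0,-0.077],"hand":-1},{"linear":[0,0,0],"dr":[0,0,0],"hand":-1},{"linear":[0,0,0],"dr":[0,0,0],"hand":-1}]'
python3 -c "
from h import *
to((.534,-.22,.05),96.7)"
```

```text
time_s: 5.75
tcp_pos: [0.5043, -0.3514, 0.0494]
tcp_rot: [-0.057, 0.998, -0.0, 0.0]
wrist_force: [-0.5, 0.6, -2.7]
opening: 0.26
t 5.75 tcp [ 0.5043 -0.3514  0.0494] yawY 96.57 tilt [-0.001 -0.   ] F [-0.5  0.6 -2.7] T [-0.02  0.15 -0.07] open 0.260 delta units [-1.11  3.18 -0.01] turn z -0.002
```

```bash
python3 -m handwheel '[{"linear":[-0.19,0.53,0],"dr":[0,0,0],"hand":-1},{"linear":[-0.19,0.53,0],"dr":[0,0,0],"hand":-1},{"linear":[-0.19,0.53,0],"dr":[0,0,0],"hand":-1},{"linear":[-0.18,0.53,0],"dr":[0,0,0],"hand":-1},{"linear":[-0.18,0.53,0],"dr":[0,0,0],"hand":-1},{"linear":[-0.18,0.53,0],"dr":[0,0,0],"hand":-1},{"linear":[0,0,0],"dr":[0,0,0],"hand":-1},{"linear":[0,0,0],"dr":[0,0,0],"hand":-1},{"linear":[0,0,0],"dr":[0,0,0],"hand":-1}]'
python3 -c "
from h import *
to((.534,-.22,.019),96.7)
i=read_camera('scene')[:,:,::-1];cv2.imwrite('pics/s3.png',cv2.resize(i[150:300,130:400],None,fx=2.9,fy=2.9,interpolation=cv2.INTER_CUBIC))
i=read_camera('top')[:,:,::-1];cv2.imwrite('pics/t3.png',cv2.resize(i[90:250,240:450],None,fx=3.5,fy=3.5,interpolation=cv2.INTER_CUBIC))"
```

```text
time_s: 6.5
tcp_pos: [0.5334, -0.22, 0.0489]
tcp_rot: [-0.058, 0.998, -0.0, 0.0]
wrist_force: [-0.5, -0.1, -2.0]
opening: 0.261
t 6.50 tcp [ 0.5334 -0.22    0.0489] yawY 96.63 tilt [-0.    -0.001] F [-0.5 -0.1 -2. ] T [-0.04  0.15 -0.01] open 0.261 delta units [-0.02 -0.    0.75] turn z -0.001
```

View pics/s3.png

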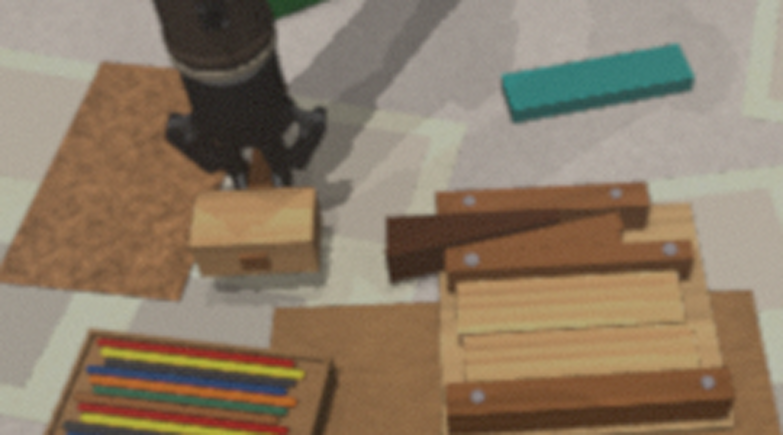

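View pics/t3.png

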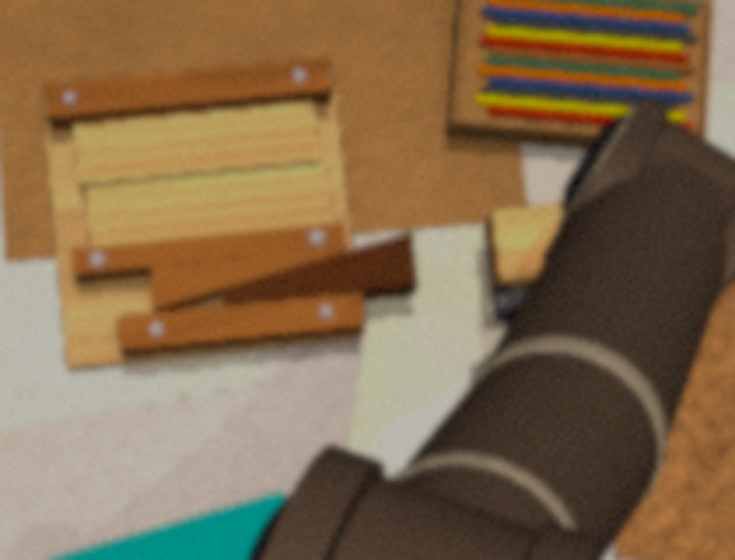

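```bash
python3 -c "
from h import *
h=cast('scene',crop((130,150),2.9,[(207,188),(314,187),(319,242),(190,247)]),.090);print(h,h.mean(0))
h=cast('top',crop((240,90),3.5,[(490,212),(496,284)]),.090);print('head +y edge',h)
b=cast('top',crop((240,90),3.5,[(412,237),(414,290)]),.054);print('butt',b,b.mean(0))
b=cast('scene',crop((130,150),2.9,[(387,219),(388,279)]),.054);print('butt sc',b[:1], cast('scene',crop((130,150),2.9,[(388,281)]),.012))
"
```

```text
[[ 0.56187999 -0.25668511  0.09      ]
 [ 0.55553038 -0.16716131  0.09      ]
 [ 0.61103373 -0.15326617  0.09      ]
 [ 0.62188221 -0.25617364  0.09      ]] [ 0.58758158 -0.20832156  0.09      ]
head +y edge [[ 0.60511632 -0.16096091  0.09      ]
 [ 0.5500747  -0.16535505  0.09      ]]
butt [[ 0.59327655 -0.10568541  0.054     ]
 [ 0.55174365 -0.10740349  0.054     ]] [ 0.5725101  -0.10654445  0.054     ]
butt sc [[ 0.55947844 -0.10796232  0.054     ]] [[ 0.59600314 -0.10598945  0.012     ]]
```

```bash
python3 -m handwheel '[{"linear":[0,0,0.25],"dr":[0,0,0],"hand":-1},{"linear":[0,0,0.25],"dr":[0,0,0],"hand":-1},{"linear":[0,0,0.22],"dr":[0,0,0],"hand":-1},{"linear":[0,0.4,0],"dr":[0,0,0],"hand":-1},{"linear":[0,0.4,0],"dr":[0,0,0],"hand":-1},{"linear":[0,0.3,0],"dr":[0,0,0],"hand":-1},{"linear":[0,0,0],"dr":[0,0,0],"hand":-1},{"linear":[0,0,0],"dr":[0,0,0],"hand":-1},{"linear":[0,0,0],"dr":[0,0,0],"hand":-1}]'
python3 -c "
from h import *
to((.534,-.22,.019),96.7)
i=read_camera('scene')[:,:,::-1];cv2.imwrite('pics/s4.png',cv2.resize(i[150:300,130:400],None,fx=2.9,fy=2.9,interpolation=cv2.INTER_CUBIC))
i=read_camera('top')[:,:,::-1];cv2.imwrite('pics/t4.png',cv2.resize(i[90:250,240:450],None,fx=3.5,fy=3.5,interpolation=cv2.INTER_CUBIC))"
```

```text
time_s: 7.35
tcp_pos: [0.5282, -0.1767, 0.0196]
tcp_rot: [-0.058, 0.998, -0.0, 0.0]
wrist_force: [0.1, -0.5, -2.8]
opening: 0.255
t 7.35 tcp [ 0.5282 -0.1767  0.0196] yawY 96.69 tilt [-0.    -0.001] F [ 0.1 -0.5 -2.8] T [-0.04  0.08  0.  ] open 0.255 delta units [-0.02 -1.09  0.02] turn z -0.000
```

View pics/s4.png

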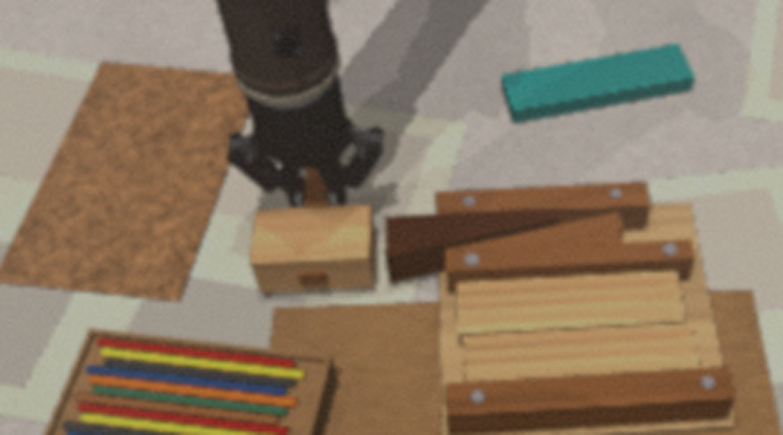

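View pics/t4.png

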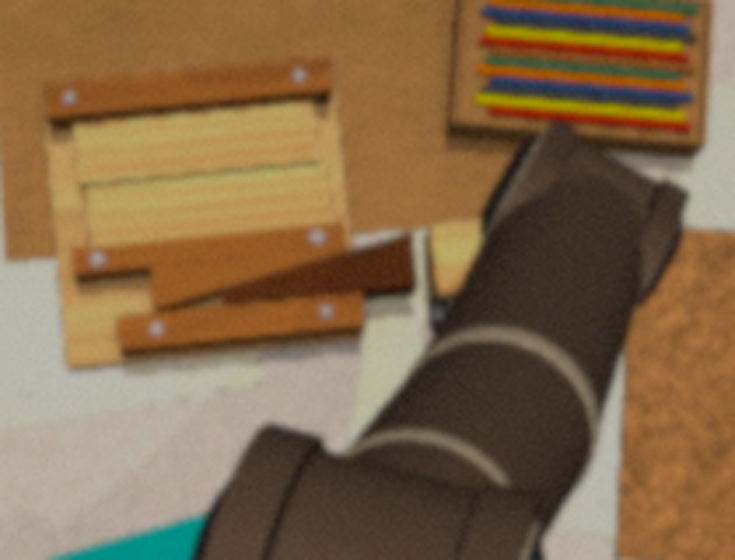

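```bash
python3 -m handwheel '[{"linear":[0,0.13,0],"dr":[0,0,0],"hand":-1},{"linear":[0,0.13,0],"dr":[0,0,0],"hand":-1},{"linear":[0,0.13,0],"dr":[0,0,0],"hand":-1},{"linear":[0,0.13,0],"dr":[0,0,0],"hand":-1}]'
python3 -m handwheel '[{"linear":[0,0.13,0],"dr":[0,0,0],"hand":-1}]'
python3 -m handwheel '[{"linear":[0,0,0],"dr":[0,0,0],"hand":-1}]'
python3 -c "
from h import *
to((.534,-.22,.019),96.7)
i=read_camera('scene')[:,:,::-1];cv2.imwrite('pics/s5.png',cv2.resize(i[150:300,130:400],None,fx=2.9,fy=2.9,interpolation=cv2.INTER_CUBIC))"
```

```text
time_s: 7.78
tcp_pos: [0.5257, -0.1549, 0.0197]
tcp_rot: [-0.058, 0.998, -0.0, 0.0]
wrist_force: [-0.4, -1.4, -2.7]
opening: 0.259
time_s: 7.87
tcp_pos: [0.5249, -0.1498, 0.0197]
tcp_rot: [-0.058, 0.998, -0.0, -0.0]
wrist_force: [-0.6, -1.5, -2.5]
opening: 0.257
time_s: 7.95
tcp_pos: [0.5249, -0.1486, 0.0196]
tcp_rot: [-0.059, 0.998, 0.0, -0.0]
wrist_force: [-0.8, 0.2, -3.5]
opening: 0.256
t 7.95 tcp [ 0.5249 -0.1486  0.0196] yawY 96.79 tilt [0.    0.001] F [-0.8  0.2 -3.5] T [-0.01  0.12 -0.03] open 0.256 delta units [-0.01 -1.8   0.01] turn z 0.002
```

View pics/s5.png

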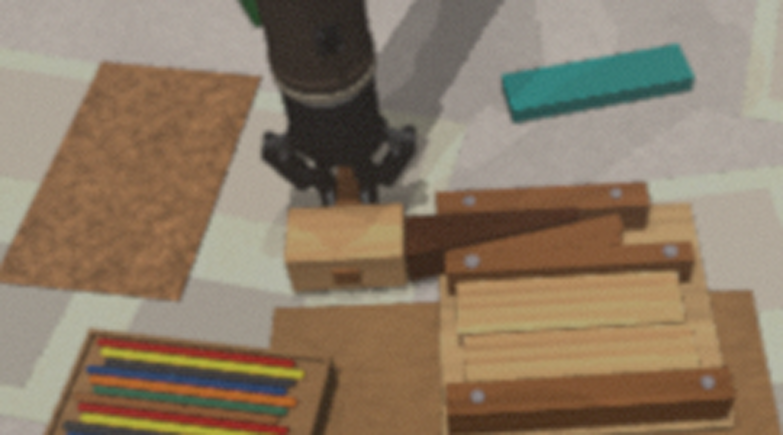

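Wedge advanced about 15 mm: the butt went from column 388 to about 405 in the crop, and the mallet face sits square against it. Drawing back now.

```bash
python3 -m handwheel '[{"linear":[0,-0.3,0],"dr":[0,0,0],"hand":-1},{"linear":[0,-0.35,0],"dr":[0,0,0],"hand":-1},{"linear":[0,0,0],"dr":[0,0,0],"hand":-1},{"linear":[0,0,0],"dr":[0,0,0],"hand":-1},{"linear":[0,0,0],"dr":[0,0,0],"hand":-1}]'
python3 -c "
from h import *
to((.534,-.22,.019),96.7)
i=read_camera('scene')[:,:,::-1];cv2.imwrite('pics/s6.png',cv2.resize(i[150:300,130:400],None,fx=2.9,fy=2.9,interpolation=cv2.INTER_CUBIC))"
```

```text
time_s: 8.42
tcp_pos: [0.528, -0.176, 0.0195]
tcp_rot: [-0.058, 0.998, 0.0, -0.0]
wrist_force: [1.0, 0.0, -2.9]
opening: 0.257
t 8.42 tcp [ 0.528  -0.176   0.0195] yawY 96.68 tilt [0. 0.] F [ 1.   0.  -2.9] T [-0.04  0.09 -0.05] open 0.257 delta units [-0.02 -1.11  0.01] turn z -0.000
```

View pics/s6.png

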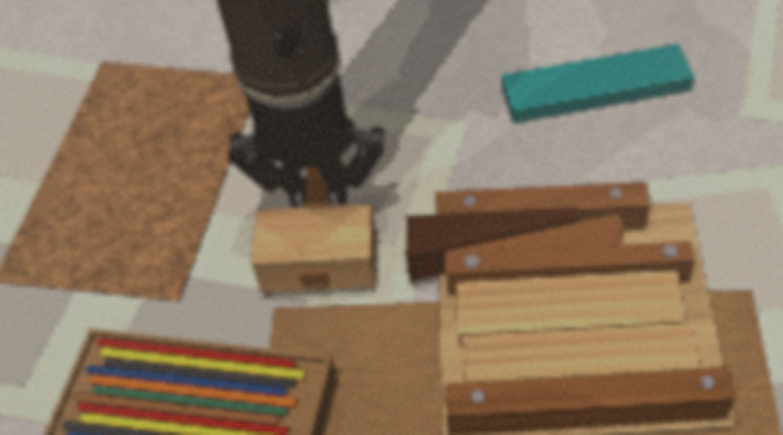

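Drawn back: the butt stayed at (408,248) and the mallet face is at column 376, a gap of about 27 mm. Second tap.

```bash
python3 -m handwheel '[{"linear":[0,0.25,0],"dr":[0,0,0],"hand":-1},{"linear":[0,0.25,0],"dr":[0,0,0],"hand":-1},{"linear":[0,0.15,0],"dr":[0,0,0],"hand":-1},{"linear":[0,0.12,0],"dr":[0,0,0],"hand":-1},{"linear":[0,0.12,0],"dr":[0,0,0],"hand":-1},{"linear":[0,0.12,0],"dr":[0,0,0],"hand":-1}]'
for i in 1; do python3 -m handwheel '[{"linear":[0,0.08,0],"dr":[0,0,0],"hand":-1}]'; done
python3 -m handwheel '[{"linear":[0,0.05,0],"dr":[0,0,0],"hand":-1}]'
python3 -m handwheel '[{"linear":[0,0.05,0],"dr":[0,0,0],"hand":-1}]'
```

```text
time_s: 8.97
tcp_pos: [0.5231, -0.1355, 0.0197]
tcp_rot: [-0.059, 0.998, -0.0, -0.0]
wrist_force: [-0.9, -3.4, -2.9]
opening: 0.258
time_s: 9.05
tcp_pos: [0.5227, -0.1325, 0.0196]
tcp_rot: [-0.058, 0.998, -0.0, -0.0]
wrist_force: [-3.2, -11.9, -3.6]
opening: 0.258
time_s: 9.13
tcp_pos: [0.5224, -0.1323, 0.0198]
tcp_rot: [-0.057, 0.998, -0.001, 0.0]
wrist_force: [-1.7, -11.2, -3.0]
opening: 0.258
time_s: 9.22
tcp_pos: [0.5222, -0.132, 0.0199]
tcp_rot: [-0.057, 0.998, -0.002, 0.0]
wrist_force: [-1.9, -14.8, -3.9]
opening: 0.254
```

```bash
python3 -m handwheel '[{"linear":[0,0.05,0],"dr":[0,0,0],"hand":-1}]'
python3 -m handwheel '[{"linear":[0,0.04,0],"dr":[0,0,0],"hand":-1}]'
python3 -m handwheel '[{"linear":[0,0,0],"dr":[0,0,0],"hand":-1},{"linear":[0,0,0],"dr":[0,0,0],"hand":-1}]'
python3 -c "
from h import *
to((.534,-.22,.019),96.7)"
```

```text
time_s: 9.3
tcp_pos: [0.5219, -0.1316, 0.02]
tcp_rot: [-0.056, 0.998, -0.003, 0.0]
wrist_force: [-2.2, -18.9, -3.5]
opening: 0.253
time_s: 9.38
tcp_pos: [0.5217, -0.1313, 0.02]
tcp_rot: [-0.055, 0.998, -0.003, 0.001]
wrist_force: [-1.3, -21.4, -4.3]
opening: 0.257
time_s: 9.55
tcp_pos: [0.5218, -0.1314, 0.02]
tcp_rot: [-0.055, 0.999, -0.003, 0.001]
wrist_force: [-0.9, -18.5, -4.0]
opening: 0.258
t 9.55 tcp [ 0.5218 -0.1314  0.02  ] yawY 96.25 tilt [-0.001 -0.006] F [ -0.9 -18.5  -4. ] T [-3.9   0.55 -1.12] open 0.258 delta units [-0.06 -2.23  0.04] turn z -0.008
```

Force settles around 20 N with no advance, so it looks tight. Drawing back to check.

```bash
python3 -m handwheel '[{"linear":[0,-0.3,0],"dr":[0,0,0],"hand":-1},{"linear":[0,-0.4,0],"dr":[0,0,0],"hand":-1},{"linear":[0,-0.4,0],"dr":[0,0,0],"hand":-1},{"linear":[0,0,0],"dr":[0,0,0],"hand":-1},{"linear":[0,0,0],"dr":[0,0,0],"hand":-1}]'
python3 -c "
from h import *
to((.534,-.22,.019),96.7)
i=read_camera('scene')[:,:,::-1];cv2.imwrite('pics/s7.png',cv2.resize(i[150:300,130:400],None,fx=2.9,fy=2.9,interpolation=cv2.INTER_CUBIC))
i=read_camera('top')[:,:,::-1];cv2.imwrite('pics/t7.png',cv2.resize(i[95:205,240:380],None,fx=5,fy=5,interpolation=cv2.INTER_CUBIC))"
```

```text
time_s: 9.97
tcp_pos: [0.5275, -0.1691, 0.0197]
tcp_rot: [-0.058, 0.998, 0.0, 0.0]
wrist_force: [0.1, 1.6, -3.0]
opening: 0.259
t 9.97 tcp [ 0.5275 -0.1691  0.0197] yawY 96.64 tilt [-0.  0.] F [ 0.1  1.6 -3. ] T [0.09 0.16 0.03] open 0.259 delta units [-0.01 -1.28  0.02] turn z -0.001
```

View pics/s7.png

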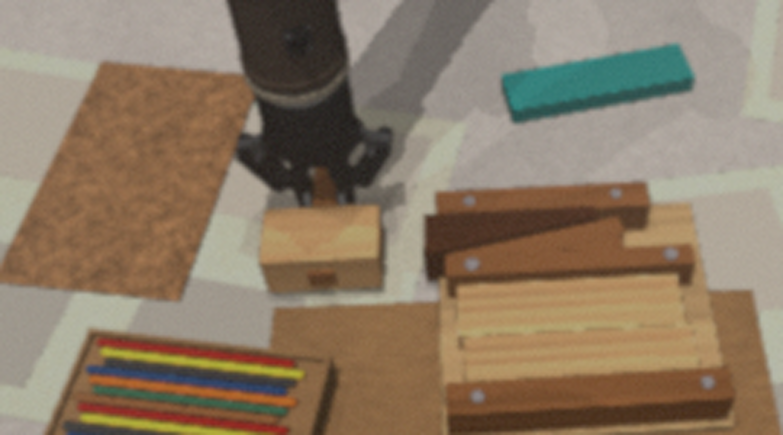

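View pics/t7.png

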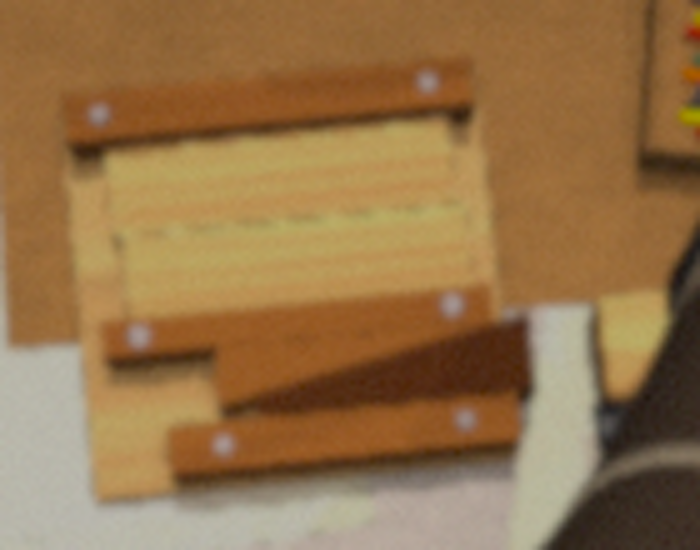

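The strip gap is closed (only specks left along row 215), and the butt now sits about 10 mm past the fence end. One more firm tap to confirm it no longer advances.

```bash
python3 -m handwheel '[{"linear":[0,0.3,0],"dr":[0,0,0],"hand":-1},{"linear":[0,0.3,0],"dr":[0,0,0],"hand":-1},{"linear":[0,0.2,0],"dr":[0,0,0],"hand":-1},{"linear":[0,0.15,0],"dr":[0,0,0],"hand":-1}]'
python3 -m handwheel '[{"linear":[0,0.08,0],"dr":[0,0,0],"hand":-1}]'
python3 -m handwheel '[{"linear":[0,0.06,0],"dr":[0,0,0],"hand":-1}]'
python3 -m handwheel '[{"linear":[0,0.05,0],"dr":[0,0,0],"hand":-1}]'
```

```text
time_s: 10.4
tcp_pos: [0.5225, -0.1317, 0.0198]
tcp_rot: [-0.058, 0.998, -0.002, 0.0]
wrist_force: [-1.1, -20.5, -4.6]
opening: 0.258
time_s: 10.48
tcp_pos: [0.5223, -0.1315, 0.02]
tcp_rot: [-0.056, 0.998, -0.003, 0.001]
wrist_force: [-1.2, -21.4, -4.4]
opening: 0.255
time_s: 10.57
tcp_pos: [0.522, -0.1311, 0.0201]
tcp_rot: [-0.055, 0.998, -0.004, 0.001]
wrist_force: [-0.7, -24.7, -5.6]
opening: 0.257
time_s: 10.65
tcp_pos: [0.5217, -0.1307, 0.0202]
tcp_rot: [-0.054, 0.999, -0.004, 0.001]
wrist_force: [-0.7, -27.9, -6.1]
opening: 0.259
```

```bash
python3 -m handwheel '[{"linear":[0,0,0],"dr":[0,0,0],"hand":-1},{"linear":[0,0,0],"dr":[0,0,0],"hand":-1},{"linear":[0,-0.4,0],"dr":[0,0,0],"hand":-1},{"linear":[0,-0.6,0],"dr":[0,0,0],"hand":-1},{"linear":[0,-0.6,0],"dr":[0,0,0],"hand":-1},{"linear":[0,-0.6,0],"dr":[0,0,0],"hand":-1},{"linear":[0,-0.4,-0.4],"dr":[0,0,0.1],"hand":-1},{"linear":[0,-0.4,-0.4],"dr":[0,0,0.1],"hand":-1},{"linear":[0,0,0],"dr":[0,0,0.03],"hand":-1},{"linear":[0,0,0],"dr":[0,0,0],"hand":-1},{"linear":[0,0,0],"dr":[0,0,0],"hand":-1}]'
python3 -c "
from h import *
to((.490,-.35,.05),83.5)
i=read_camera('scene')[:,:,::-1];cv2.imwrite('pics/s8.png',cv2.resize(i[150:300,130:400],None,fx=2.9,fy=2.9,interpolation=cv2.INTER_CUBIC))
i=read_camera('top')[:,:,::-1];cv2.imwrite('pics/t8.png',cv2.resize(i[95:205,240:380],None,fx=5,fy=5,interpolation=cv2.INTER_CUBIC))"
```

```text
time_s: 11.57
tcp_pos: [0.5344, -0.2405, 0.0511]
tcp_rot: [0.054, 0.999, 0.001, -0.0]
wrist_force: [0.3, 0.4, -3.2]
opening: 0.254
t 11.57 tcp [ 0.5344 -0.2405  0.0511] yawY 83.76 tilt [0.001 0.001] F [ 0.3  0.4 -3.2] T [ 0.05  0.14 -0.02] open 0.254 delta units [ 0.8  -2.84  0.03] turn z 0.004
```

View pics/s8.png

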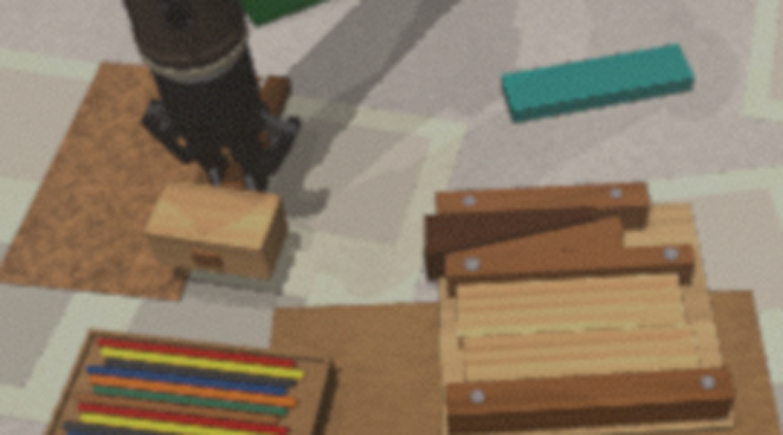

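View pics/t8.png

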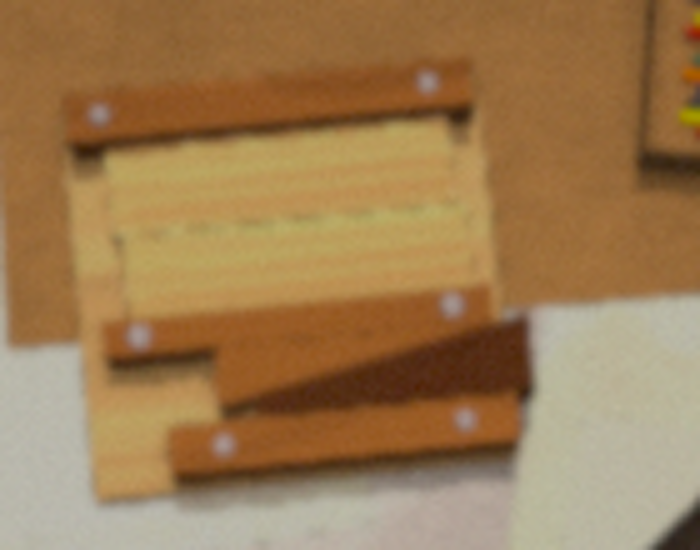

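```bash
python3 -c "
from h import *
yp=np.array([-np.sin(.117),np.cos(.117),0])
P=lambda p,z:cast('top',crop((240,95),5,p),z)@yp
r=P([(487,165),(497,290)],.012);l=P([(72,180),(80,300),(97,498)],.012);print('base -y',r,'+y',l,l.mean()-r.mean())
b=P([(528,318),(531,396)],.054);b0=P([(585,312),(591,388)],.054);print('butt',b,b0, 'local (via -y edge)',b.mean()-r.mean()-.130,'(via +y)',b.mean()-l.mean()+.105,'travel',b.mean()-b0.mean())
"
```

```text
base -y [-0.13195843 -0.12983813] +y [0.0997849  0.10115227 0.10129644] 0.23164282160397903
butt [-0.14134143 -0.13827948] [-0.17229606 -0.17082461] local (via -y edge) -0.13891217093310643 (via +y) -0.13555499253708547 travel 0.03174988019738442
```

```bash
python3 -m handwheel '[{"linear":[0.1,-0.48,0],"dr":[0,0,0],"hand":-1},{"linear":[0.1,-0.48,0],"dr":[0,0,0],"hand":-1},{"linear":[0.1,-0.48,0],"dr":[0,0,0],"hand":-1},{"linear":[0.1,-0.48,0],"dr":[0,0,0],"hand":-1},{"linear":[0.1,-0.48,0],"dr":[0,0,0],"hand":-1},{"linear":[0.1,-0.48,0],"dr":[0,0,0],"hand":-1},{"linear":[0,0,0.25],"dr":[0,0,0],"hand":-1},{"linear":[0,0,0.25],"dr":[0,0,0],"hand":-1},{"linear":[0,0,0.2],"dr":[0,0,0],"hand":-1},{"linear":[0,0,0],"dr":[0,0,0],"hand":-1},{"linear":[0,0,0],"dr":[0,0,0],"hand":-1},{"linear":[0,0,0],"dr":[0,0,0],"hand":-1}]'
python3 -c "
from h import *
to((.504,-.351,.013),83.5)
i=read_camera('scene')[:,:,::-1];cv2.imwrite('pics/s9.png',cv2.resize(i[100:300,80:340],None,fx=3,fy=3,interpolation=cv2.INTER_CUBIC))"
```

```text
time_s: 12.67
tcp_pos: [0.4981, -0.3535, 0.0235]
tcp_rot: [0.056, 0.998, 0.0, -0.0]
wrist_force: [0.3, -0.2, -1.2]
opening: 0.258
t 12.67 tcp [ 0.4981 -0.3535  0.0235] yawY 83.63 tilt [0. 0.] F [ 0.3 -0.2 -1.2] T [-0.03  0.14 -0.01] open 0.258 delta units [-0.14  0.08  0.26] turn z 0.002
```

View pics/s9.png

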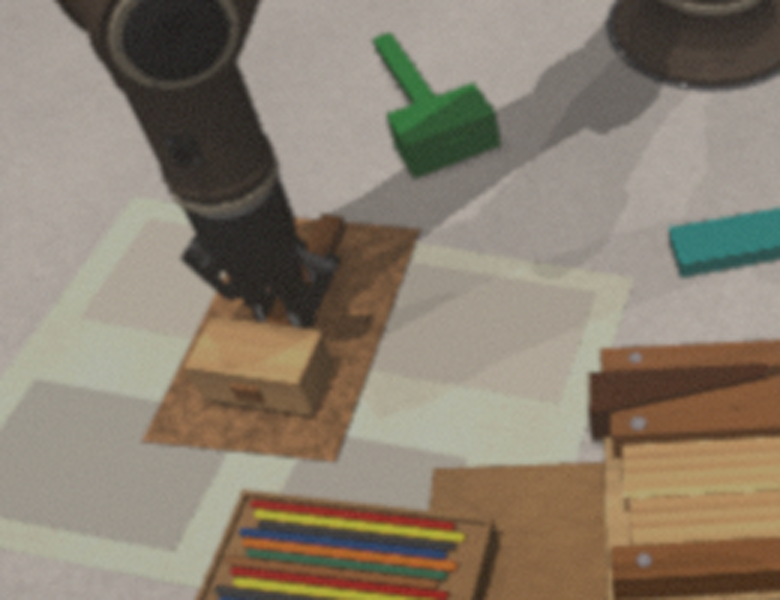

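The mallet hovers over the mat. Lowering in small steps and watching the force.

```bash
python3 -m handwheel '[{"linear":[0,0,0.15],"dr":[0,0,0],"hand":-1},{"linear":[0,0,0.06],"dr":[0,0,0],"hand":-1},{"linear":[0,0,0],"dr":[0,0,0],"hand":-1},{"linear":[0,0,0],"dr":[0,0,0],"hand":-1}]'
python3 -m handwheel '[{"linear":[0,0,0.04],"dr":[0,0,0],"hand":-1},{"linear":[0,0,0],"dr":[0,0,0],"hand":-1}]'
python3 -m handwheel '[{"linear":[0,0,0.03],"dr":[0,0,0],"hand":-1},{"linear":[0,0,0],"dr":[0,0,0],"hand":-1}]'
```

```text
time_s: 13.05
tcp_pos: [0.4974, -0.3543, 0.0151]
tcp_rot: [0.056, 0.998, 0.0, -0.0]
wrist_force: [0.6, -0.1, -2.9]
opening: 0.257
time_s: 13.22
tcp_pos: [0.4975, -0.3545, 0.0135]
tcp_rot: [0.056, 0.998, 0.0, -0.0]
wrist_force: [0.1, -0.2, -2.4]
opening: 0.257
time_s: 13.38
tcp_pos: [0.4977, -0.3545, 0.0131]
tcp_rot: [0.056, 0.998, 0.0, 0.0]
wrist_force: [-2.4, 1.8, 1.9]
opening: 0.255
```

Contact: the weight is off the wrist. Release slowly and then lift.

```bash
python3 -m handwheel '[{"linear":[0,0,0],"dr":[0,0,0],"hand":-0.3},{"linear":[0,0,0],"dr":[0,0,0],"hand":0},{"linear":[0,0,0],"dr":[0,0,0],"hand":0.5},{"linear":[0,0,0],"dr":[0,0,0],"hand":1},{"linear":[0,0,0],"dr":[0,0,0],"hand":1},{"linear":[0,0,0],"dr":[0,0,0],"hand":1},{"linear":[0,0,0],"dr":[0,0,0],"hand":1},{"linear":[0,0,0],"dr":[0,0,0],"hand":1}]'
python3 -m handwheel '[{"linear":[0,0,-0.3],"dr":[0,0,0],"hand":1},{"linear":[0,0,-0.4],"dr":[0,0,0],"hand":1},{"linear":[0,0,-0.6],"dr":[0,0,0],"hand":1},{"linear":[0,0,-0.6],"dr":[0,0,0],"hand":1},{"linear":[0,0,-0.6],"dr":[0,0,0],"hand":1},{"linear":[0.5,0,-0.6],"dr":[0,0,0],"hand":1},{"linear":[0.6,0,-0.6],"dr":[0,0,0],"hand":1},{"linear":[0.8,0,0],"dr":[0,0,0],"hand":1},{"linear":[0.8,0,0],"dr":[0,0,0],"hand":1},{"linear":[0,0,0],"dr":[0,0,0],"hand":1},{"linear":[0,0,0],"dr":[0,0,0],"hand":1}]'
python3 -c "
from h import *
to((.504,-.351,.013),83.5)
cv2.imwrite('pics/s10.png',read_camera('scene')[:,:,::-1]);cv2.imwrite('pics/t10.png',read_camera('top')[:,:,::-1])"
```

```text
time_s: 14.05
tcp_pos: [0.4976, -0.3544, 0.0124]
tcp_rot: [0.056, 0.998, 0.0, -0.0]
wrist_force: [-0.3, -0.4, 0.3]
opening: 0.999
time_s: 14.97
tcp_pos: [0.389, -0.3425, 0.1618]
tcp_rot: [0.058, 0.998, 0.0, 0.001]
wrist_force: [0.5, 0.5, -0.2]
opening: 0.999
t 14.97 tcp [ 0.389  -0.3425  0.1618] yawY 83.40 tilt [-0.002  0.   ] F [ 0.5  0.5 -0.2] T [-0.02 -0.07  0.01] open 0.999 delta units [-2.88  0.12  3.72] turn z -0.002
```

View pics/s10.png

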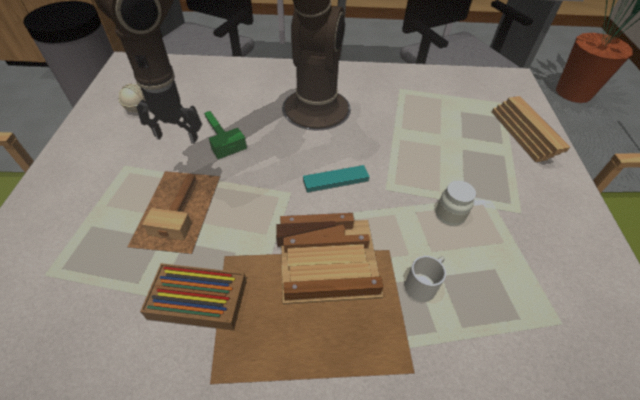

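View pics/t10.png

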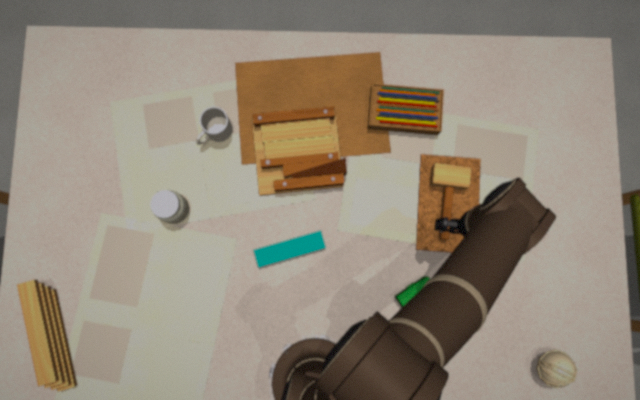

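The mallet lies flat on the mat: in the top view its head is at (451,176), inside the mat at (417–481,155–253). The wedge is in, with its butt at (345,167). The tub (169,206), mug (215,124) and pencil box (405,109) are where they started, and the gripper is clear.

```bash
python3 -c "
from rig import finish_job
print(finish_job())"
```

```text
the job is handed in; nothing more can be done
None
```

I drove the wedge tight with the mallet in three taps and laid the mallet back flat on the cork mat. I handed the job in at about 15 s; no verdict was reported.

- **Taps:** I gripped the mallet by its handle. The first tap moved the wedge about 15 mm, and I then drew the mallet back about 27 mm. The second tap drove the wedge until it stopped at about 20 N. I drew back again, and a third tap at 20–28 N brought no further advance. That is somewhat above the 10–20 N you give for a firm tap, but well under the limits.
- **Wedge position:** the top camera puts the butt at about y = -136 to -139 mm in the press frame, after about 32 mm of travel. Estimated from the stated start position instead, it comes to -140 to -146 mm, so the two only partly agree. I counted it as tight because the third tap did not move it.
- **Strips:** the gap between them is closed in the pictures. I could not measure the force between them directly.
- **Everything else:** in the last pictures the mallet lies flat on the mat and the gripper is clear of everything. The tub, mug and pencil box show no movement. I kept the gripper clear of the wedge throughout.

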